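# Empty the play-kitchen washing drum into its tub

### The job

Slide the clear tub along the table, without lifting it, until it sits centred and square under the clear washing drum, then turn the drum (it has pegs to push) until the open port faces straight down and all four toy fruits have dropped into the tub. Leave the tub under the drum with the fruit in it and the port facing down. Do not touch the fruit, and leave the other toys where they are.

Things in the scene. Friction and masses are not known exactly. Their poses are not given: they have to be found in the camera images.
- stand: Fixed wooden cradle; origin on the table below the middle of the drum. x axis parallel to the horizontal axle (roughly away from the robot), y axis along the open lane under the drum. End frames at x = -81 and +81 mm: 12 mm thick, feet 130 mm long in y and 12 mm high, uprights 70 mm wide in y, tops 235 mm up. The lane between them is 150 mm wide, open at both ends.
- drum (a joint): Turn of the drum about the stand's x axis: 0 = port straight up, +pi or -pi = straight down, stops only at -7 and 7 rad. Positive moves the drum's top towards the stand's -y: at q the port and the red peg point to (y, z) = (-sin q, cos q) in the stand's frame. Friction (about 0.2 N m) holds it where it is left; pushing a peg 70 mm from the axle takes about 3 N.
- port (a point): Centre of the port, on the drum 75 mm from the axle; z axis points out of the port. The drum is a clear round barrel, 154 mm in diameter (end discs 162 mm), 142 mm long; a strip of its wall is missing over the whole length: that is the port, about 80 mm wide, edged with two yellow lips.
- axle (a point): Middle of the drum on its axle, 200 mm above the stand's origin, same axes as the stand.
- wheel (a point): Centre of the peg wheel, on the axle, at x = -105 mm of the stand (robot's end, outside the frame), 200 mm up; same axes as the stand. The wheel turns with the drum: six radial round pegs 14 mm thick, 60 degrees apart, one red (in line with the port) and five blue; tips 112 mm from the axle; wooden hub of radius 40 mm, 16 mm thick.
- tub: Loose open clear-plastic tub with a blue floor and white rim, 115 mm (x) by 200 mm (y) by 60 mm high, walls and floor 4 mm, about 0.25 kg; origin at the centre of its underside, on the table. It starts beside the stand, at either end of the lane, its long side roughly along the lane.
- orange: Toy orange, an orange ball 40 mm in diameter, about 25 g, starts inside the drum; origin at its centre. The four fruits fall out only when the port comes near the bottom.
- tomato: Toy tomato, a red ball 40 mm in diameter, about 25 g, starts inside the drum; origin at its centre. The four fruits fall out only when the port comes near the bottom.
- lime: Toy lime, a green ball 40 mm in diameter, about 25 g, starts inside the drum; origin at its centre. The four fruits fall out only when the port comes near the bottom.
- lemon: Toy lemon, a yellow ball 40 mm in diameter, about 25 g, starts inside the drum; origin at its centre. The four fruits fall out only when the port comes near the bottom.
- pot: Bystander: green toy pot with a steel lid fixed on a wooden trivet, 120 mm across, 100 mm high, standing at the other end of the lane from the tub; origin at the centre of its underside.
- yellow_plate: Bystander: yellow plate with a bun, 144 mm across, 27 mm high; origin at the centre of its underside.
- red_plate: Bystander: red plate with a skewer, 144 mm across, 28 mm high; origin at the centre of its underside.
- sauce_bottle: Bystander: black sauce bottle 56 mm across, 100 mm high; origin at the centre of its underside.
- cup: Bystander: blue mug 70 mm across, 75 mm high; origin at the centre of its underside.
- jar: Bystander: clear jar with red cap, 60 mm across, 90 mm high; origin at the centre of its underside.
- spatula: Bystander: green-handled spatula 200 mm long lying flat near the robot; origin under its middle.

How it is judged (in metres and radians):
On the way, in this order (a step that is already met when the one before it is completed fails the run):
1. the tub stands centred and square under the drum while the drum's port still faces up (y of tub in the frame of stand between -0.03 and 0.03 m and x of tub in the frame of stand between -0.025 and 0.025 m and angle between the y axis of tub and the y axis of stand, either way round below 0.15 rad and height (world z) of tub below 0.01 m and angle between port's own z axis and vertical below 1.5 rad), for 0.2 s.
2. the port faces down and all four fruits are in the tub (angle between port's own z axis and vertical above 2.8416 rad and x of orange in the frame of tub between -0.056 and 0.056 m and y of orange in the frame of tub between -0.098 and 0.098 m and z of orange in the frame of tub between 0.012 and 0.075 m and x of tomato in the frame of tub between -0.056 and 0.056 m and y of tomato in the frame of tub between -0.098 and 0.098 m and z of tomato in the frame of tub between 0.012 and 0.075 m and x of lime in the frame of tub between -0.056 and 0.056 m and y of lime in the frame of tub between -0.098 and 0.098 m and z of lime in the frame of tub between 0.012 and 0.075 m and x of lemon in the frame of tub between -0.056 and 0.056 m and y of lemon in the frame of tub between -0.098 and 0.098 m and z of lemon in the frame of tub between 0.012 and 0.075 m), for 0.2 s.
At the end, for the whole second after the job is handed in: The tub stands on the table under the drum, centred within 30 mm along the lane and 25 mm across it, square within 0.15 rad; all four fruits lie in it; the port faces down within 0.30 rad; drum, tub and fruit are at rest (all of step 2 and y of tub in the frame of stand between -0.03 and 0.03 m and x of tub in the frame of stand between -0.025 and 0.025 m and angle between the y axis of tub and the y axis of stand, either way round below 0.15 rad and height (world z) of tub below 0.01 m and velocity of joint drum between -0.05 and 0.05 rad/s and linear speed of tub below 0.02 m/s and linear speed of each of orange, tomato, lime, lemon below 0.08 m/s); the robot touches nothing.
It fails at once if the tub is lifted off the table (origin over 25 mm up) (height (world z) of tub above 0.025 m).
It fails at once if the gripper touches a fruit (contact force between the fingers and orange above 0.5 N or contact force between the fingers and tomato above 0.5 N or contact force between the fingers and lime above 0.5 N or contact force between the fingers and lemon above 0.5 N).
It fails at once if another toy (pot, plates, sauce bottle, mug, jar or spatula) is moved more than 30 mm (distance of any of pot, yellow_plate, red_plate, sauce_bottle, cup, jar, spatula from where it was at the start of the episode above 0.03 m).
It also fails if it takes over 64 s, if anything falls off the work surface, if the arm or the gripper's body presses on something with over 40 N, if the wrist force passes 120 N, or if a joint passes its speed limit or range.

### The arm

A 7-joint arm with a two-finger parallel gripper is mounted at the origin on the work surface. World frame = base frame: x ahead of the robot, y to its left, z up, the work surface at z = 0. Lengths are in mm, angles in degrees, forces in N, time in s.
With the tool pointing down it reaches from about 400 to 900 mm from the base axis. Payload 5.5 kg.
Tool frame: the origin (TCP) lies on the centre line of the jaws, within the pads' length; the fingertips stand 11 mm ahead of it and the grasp point (between the pads) lies 8 mm behind it (robot.finger_overhang is the distance from the TCP to the fingertips, in mm); z points along the fingers, y is the direction in which the jaws open and shut (so a half turn about z gives the same grasp; the last joint's range is limited). The gripper opens to 92 mm and grips with 3 to 60 N. Pads are 19 mm wide; open, the fingers measure 130 mm over their backs; the gripper's body (75 mm by 190 mm) begins 47 mm behind the grasp point.
Start: joints at [-48.461, 28.699, -24.465, 88.831, 12.651, 65.22, -12.049], TCP at [289.579, 581.931, 237.729] pointing down, gripper open.
Joint ranges: [-164.97, 164.97], [-17.58, 116.51], [-87.97, 89.64], [11.32, 138.91], [-80.73, 260.73], [10.89, 115.49], [-147.41, 147.41]. Speed limits (degrees/s): [147.25, 147.25, 180, 180, 180, 180, 180].

### API

Orientations are given as [roll, pitch, yaw] about the fixed x, y, z axes, in that order (R = Rz(yaw) Ry(pitch) Rx(roll)).
In Python, from workcell import robot gives the robot as it stands. The module is installed in compiled form; this text tells all that it offers.
- The arm moves only by the shell command python3 -m creep 'ROWS' [OPENING] [FORCE]. ROWS is JSON, a list of rows, each an object with "delta_pos": the shift along the world's x, y, z in m, a list of three; "dr": the turn, a rotation vector about the world's x, y, z in degrees, a list of three. A call has 1 to 5 rows; each row shifts and turns the pose as measured when the row begins; what a row does not reach is not made up. A row lasts 1/8 s, in which the tool goes at most 62.5 mm and 10.7 degrees, less where a joint would pass 70% of its speed; a pose out of reach is approached as far as the arm can. A call is refused whole if a number of a shift passes 0.0625 or a number of a turn 10.7, either way. A call with a gripper value outside its range is refused whole. OPENING is the opening, from -1 (shut) to 1 (fully open), set as the call begins (- or left out, the last holds). The fingers move at their own pace and stop on an object; FORCE is the grip in N (left out, the last holds). Time passes only in rows, so rows that do not move let the fingers close. It gives the time, the measured TCP pose, the force and the opening at its end, in the units of the state.
- robot.read_state(): the state, without advancing time (a new reading comes with each control period).
- robot.capture(name): name is "scene" or "top" or "wrist"; returns a dict with "frame" (480x640x3 uint8, red, green, blue), "fov_y" (degrees; the focal length in pixels is half the picture's height over the tangent of half this angle, whatever the lens; pixels are square), "cx", "cy" (the principal point, pixels), "R" (3x3) and "t" (3): a world point X has camera coordinates R X + t. Camera axes: x right, y down, z forward; pixel columns grow to the right and rows downward; lengths in mm; the calibration is good to about 2 mm. A picture is of the moment at which its call begins. There is no depth.
- robot.job_done(): hands the job in, once; it reports no verdict.
The state is a dict: "clock": time; "q": joint angles; "joint_vel": joint speeds; "joint_torque": joint torques, N m; "tcp_pos": TCP position; "tcp_rot": TCP orientation; "force": force on the tool from outside, world axes, zero at the start; "ft_torque": the same for the moment, N m; "grip_width": finger opening in mm.
Only numpy, scipy, OpenCV 4.12 (cv2) and the standard library are available. Lean on these libraries where they do the work, as an engineer would, in place of code of your own. Each camera call takes 0.05 s, during which the arm holds its last target. There are 200 camera calls.

## Working session

There is one attempt and no reset: what is moved stays moved. The work goes in short steps, Python scripts to look and compute and a shell command to move; the robot and the scene stay as the last step left them, time stands still between calls to the robot, and variables do not carry over. Pictures are saved under pics/ and viewed, about 8 in all and at most 12, crops included, and the job is handed in when it is done.

```bash
mkdir -p pics; cat > h.py <<'E'
import numpy as np,cv2
from workcell import robot
def cap(n,f):
    c=robot.capture(n); cv2.imwrite('pics/'+f,c['frame'][:,:,::-1]); np.savez('pics/'+f+'.npz',**{k:np.array(v) for k,v in c.items()}); return c
def K(c):
    f=240/np.tan(np.radians(float(c['fov_y']))/2); return f
def ray(c,u,v,z):
    f=K(c);R=np.array(c['R']);t=np.array(c['t']);d=R.T@np.array([(u-c['cx'])/f,(v-c['cy'])/f,1]);o=-R.T@t
    return o+d*(z-o[2])/d[2]
def proj(c,X):
    p=np.array(c['R'])@np.array(X)+np.array(c['t']);f=K(c);return p[0]/p[2]*f+c['cx'],p[1]/p[2]*f+c['cy']
E
python3 - <<'E'
from h import *
a=cap('scene','s0.png');b=cap('top','t0.png')
for c in(a,b):print(c['fov_y'],c['cx'],c['cy'],-np.array(c['R']).T@c['t'])
s=robot.read_state();print(s['clock'],s['tcp_pos'],s['tcp_rot'],s['grip_width'],s['force'])
E
```

```text
43.52640057994813 322.80213525732813 243.87129709466146 [ 907.89003845 -679.27498945 1093.11927627]
52.24174176014318 318.8432490398411 239.68694118536163 [ 357.34026017  -10.74209878 1153.37905891]
0.1 [289.39027061 581.34316996 236.77436874] [-1.79898435e+02 -3.47130309e-03  1.53541013e+02] 91.93880311079978 [0.00630938 0.5673597  0.44223057]
```

View pics/s0.png

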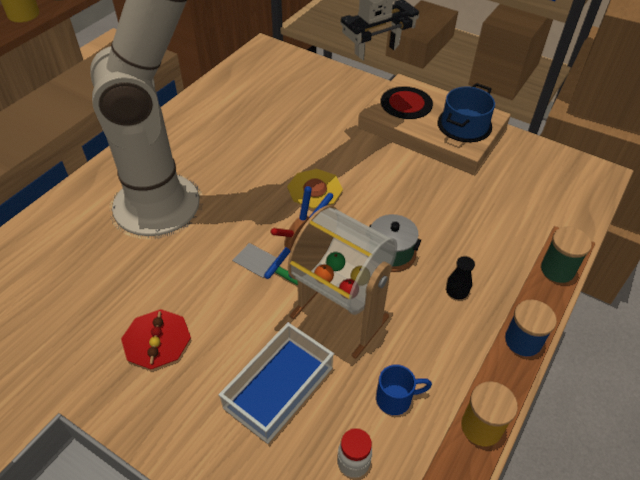

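View pics/t0.png

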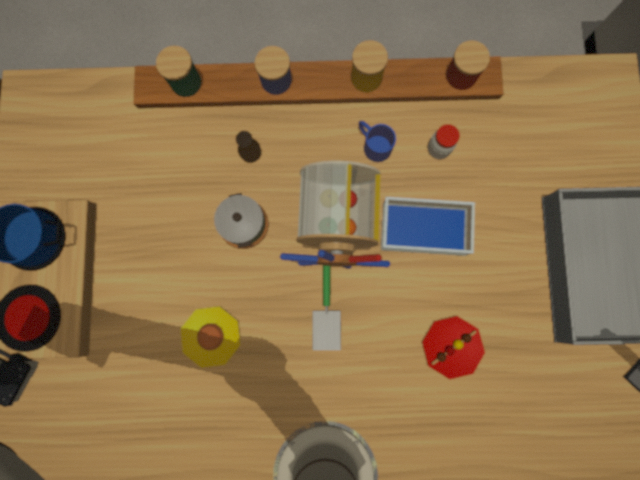

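```bash
python3 - <<'E'
import cv2,numpy as np
a=cv2.imread('pics/t0.png')[150:280,270:490];b=cv2.imread('pics/s0.png')[170:370,225:425]
a=cv2.resize(a,None,fx=3.6,fy=3.6,interpolation=cv2.INTER_CUBIC);b=cv2.resize(b,None,fx=3,fy=3,interpolation=cv2.INTER_CUBIC)
cv2.imwrite('pics/c1.png',a);cv2.imwrite('pics/c2.png',b)
from h import *
c=dict(np.load('pics/t0.png.npz'));f=c['frame'].astype(int)
def info(m,z,n):
    k,l,s,ce=cv2.connectedComponentsWithStats(m.astype(np.uint8))
    for i in range(1,k):
        if s[i][4]>60:
            cnt=cv2.findContours((l==i).astype(np.uint8),0,1)[0][0];r=cv2.minAreaRect(cnt)
            print(n,s[i],'ctr',ray(c,*r[0],z).round(),'corners',[ray(c,*p,z).round()[:2].tolist() for p in cv2.boxPoints(r)])
R,G,B=f[...,0],f[...,1],f[...,2]
info((B>100)&(R<70)&(B-R>60),4,'blue')
m=(R>110)&(G>110)&(B>100)&(abs(R-B)<40); m[:190]=0;m[260:]=0;m[:,:383]=0;m[:,480:]=0
info(m,60,'rim')
info((R>120)&(G>100)&(B<60),200,'yel')
info((R>120)&(G<60)&(B<60),200,'red')
E
```

```text
blue [367 136  24  16 279] ctr [ 760. -148.    4.] corners [[771.0, -118.0], [791.0, -160.0], [749.0, -178.0], [729.0, -136.0]]
blue [ 388  206   76   43 2829] ctr [ 553. -252.    4.] corners [[515.0, -158.0], [607.0, -167.0], [591.0, -346.0], [500.0, -335.0]]
blue [   6  212   35   48 1173] ctr [557. 710.   4.] corners [[550.0, 776.0], [624.0, 706.0], [564.0, 644.0], [491.0, 714.0]]
blue [282 255  35   6 129] ctr [486.  50.   4.] corners [[485.0, 91.0], [495.0, 90.0], [488.0, 10.0], [478.0, 11.0]]
rim [ 383  197   92   58 1392] ctr [ 547. -246.   60.] corners [[494.0, -136.0], [618.0, -148.0], [600.0, -357.0], [477.0, -342.0]]
yel [346 165   6  70 212] ctr [579. -60. 200.] corners [[509.0, -53.0], [650.0, -59.0], [649.0, -68.0], [509.0, -61.0]]
yel [374 174   7  67 303] ctr [ 562. -116.  200.] corners [[496.0, -107.0], [630.0, -115.0], [629.0, -125.0], [496.0, -117.0]]
yel [ 179  306   62   61 2158] ctr [317. 213. 200.] corners [[312.0, 293.0], [397.0, 220.0], [323.0, 134.0], [240.0, 207.0]]
yel [454 340   9   9  61] ctr [ 293. -260.  200.] corners [[285.0, -252.0], [300.0, -253.0], [300.0, -268.0], [285.0, -267.0]]
red [437 125  22  22 361] ctr [ 707. -264.  200.] corners [[699.0, -235.0], [737.0, -256.0], [716.0, -293.0], [678.0, -272.0]]
red [349 255  32   7 159] ctr [461. -88. 200.] corners [[466.0, -58.0], [467.0, -119.0], [456.0, -119.0], [455.0, -58.0]]
red [  6 297  41  41 711] ctr [367. 579. 200.] corners [[357.0, 628.0], [416.0, 572.0], [377.0, 531.0], [319.0, 587.0]]
red [ 423  317   61   61 2390] ctr [ 287. -250.  200.] corners [[272.0, -174.0], [362.0, -234.0], [303.0, -327.0], [214.0, -266.0]]
```

View pics/c1.png

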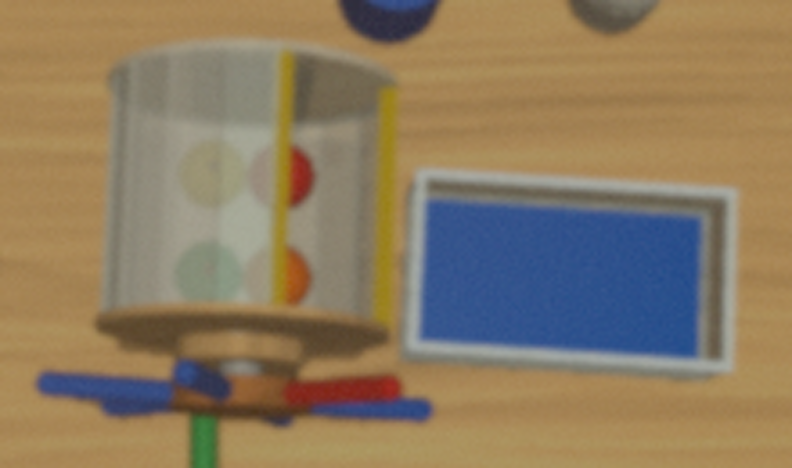

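View pics/c2.png

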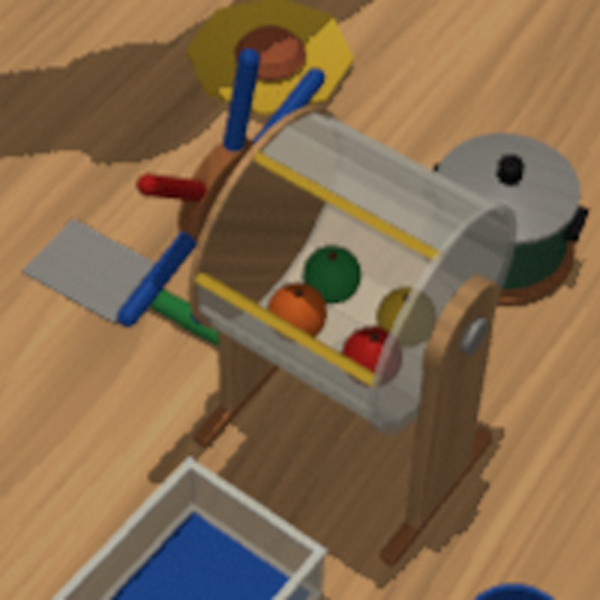

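```bash
python3 - <<'E'
from h import *
s=dict(np.load('pics/s0.png.npz'));t=dict(np.load('pics/t0.png.npz'))
S=lambda x,y,z:print('scene',ray(s,225+x/3,170+y/3,z).round())
T=lambda x,y,z:print('top',ray(t,270+x/3.6,150+y/3.6,z).round())
S(392,556,6);S(487,435,6);S(205,438,6);S(475,335,200)
print('disc');T(97,322,200);T(392,330,200)
print('far disc');T(108,80,200);T(398,85,200)
print('hub');T(172,395,200);T(310,395,200);print('red tip');T(398,388,200);S(145,185,200)
print('pegs');T(42,383,200);T(430,410,200);S(248,57,300);S(127,315,130)
f=s['frame'].astype(int);R,G,B=f[...,0],f[...,1],f[...,2]
m=((R>120)&(G>120)&(B>110)&(abs(R-B)<40))
m[:320]=0;m[440:]=0;m[:,:215]=0;m[:,340:]=0
c=max(cv2.findContours(m.astype(np.uint8),0,1)[0],key=cv2.contourArea)
h=cv2.approxPolyDP(cv2.convexHull(c),6,True)[:,0]
for p in h: print(p,ray(s,*p,60).round(),ray(s,*p,0).round())
E
```

```text
scene [ 645. -104.    6.]
scene [653.  19.   6.]
scene [484. -94.   6.]
scene [657. -45. 200.]
disc
top [500.  44. 200.]
top [ 492. -117.  200.]
far disc
top [637.  36. 200.]
top [ 630. -126.  200.]
hub
top [459.   3. 200.]
top [458. -72. 200.]
red tip
top [ 461. -120.  200.]
scene [414. -55. 200.]
pegs
top [467.  74. 200.]
top [ 448. -136.  200.]
scene [461.  -2. 300.]
scene [ 433. -107.  130.]
[333 353] [ 618. -152.   60.] [ 601. -122.    0.]
[266 431] [ 601. -352.   60.] [ 583. -333.    0.]
[219 395] [ 487. -342.   60.] [ 463. -323.    0.]
[288 322] [ 504. -141.   60.] [ 480. -109.    0.]
```

```bash
python3 -m creep '[{"delta_pos":[0.01,-0.03,0.05],"dr":[0,0,-10]},{"delta_pos":[0.02,-0.04,0.05],"dr":[0,0,-10]},{"delta_pos":[0.02,-0.05,0.04],"dr":[0,0,-10]},{"delta_pos":[0.02,-0.06,0.02],"dr":[0,0,-10]},{"delta_pos":[0.02,-0.06,0],"dr":[0,0,-10]}]' 0.5; python3 -m creep '[{"delta_pos":[0.02,-0.06,0.0],"dr":[0,0,-10]},{"delta_pos":[0.02,-0.06,0.0],"dr":[0,0,-7]},{"delta_pos":[0.02,-0.06,0.0],"dr":[0,0,0]},{"delta_pos":[0.02,-0.06,0.0],"dr":[0,0,0]},{"delta_pos":[0.02,-0.06,0],"dr":[0,0,0]}]'
```

```text
clock: 0.72
tcp_pos: [373.2, 346.9, 391.3]
tcp_rot: [-179.4, -0.3, 102.5]
force: [1.0, -0.3, -0.9]
grip_width: 68.7
clock: 1.35
tcp_pos: [470.0, 49.0, 391.3]
tcp_rot: [-179.5, -0.4, 84.8]
force: [1.2, 0.4, -0.1]
grip_width: 68.6
```

```bash
python3 -m creep '[{"delta_pos":[0.012,-0.0625,0],"dr":[0,0,1]},{"delta_pos":[0.012,-0.0625,0],"dr":[0,0,0]},{"delta_pos":[0.012,-0.0625,0.0],"dr":[0,0,0]},{"delta_pos":[0.012,-0.0625,0],"dr":[8,0,0]},{"delta_pos":[0.012,-0.0625,0],"dr":[8,0,0]}]'; python3 -m creep '[{"delta_pos":[0.012,-0.06,-0.02],"dr":[9,0,0]},{"delta_pos":[0,-0.05,-0.05],"dr":[0,0,0]},{"delta_pos":[0,0,-0.05],"dr":[0,0,0]},{"delta_pos":[0,0,-0.05],"dr":[0,0,0]}]'
```

```text
clock: 1.98
tcp_pos: [530.2, -255.3, 392.0]
tcp_rot: [-178.7, -16.9, 86.6]
force: [1.4, 0.9, 0.3]
grip_width: 68.7
clock: 2.48
tcp_pos: [538.8, -372.0, 220.5]
tcp_rot: [-178.2, -25.9, 85.7]
force: [1.2, 0.4, 0.3]
grip_width: 69.2
```

```bash
python3 -m creep '[{"delta_pos":[0.002,-0.008,-0.05],"dr":[0,0,1]},{"delta_pos":[0,-0.008,-0.05],"dr":[0,0,0]},{"delta_pos":[0,0,-0.05],"dr":[0,0,0]},{"delta_pos":[0,0,-0.03],"dr":[0,0,0]},{"delta_pos":[0,0,0],"dr":[0,0,0]}]'; python3 -c "
from h import *
cap('scene','s1.png')
w=cap('top','t1.png')"
```

```text
clock: 3.1
tcp_pos: [535.8, -385.0, 26.0]
tcp_rot: [-177.4, -26.4, 86.3]
force: [-0.9, 0.4, 0.2]
grip_width: 68.9
```

View pics/s1.png

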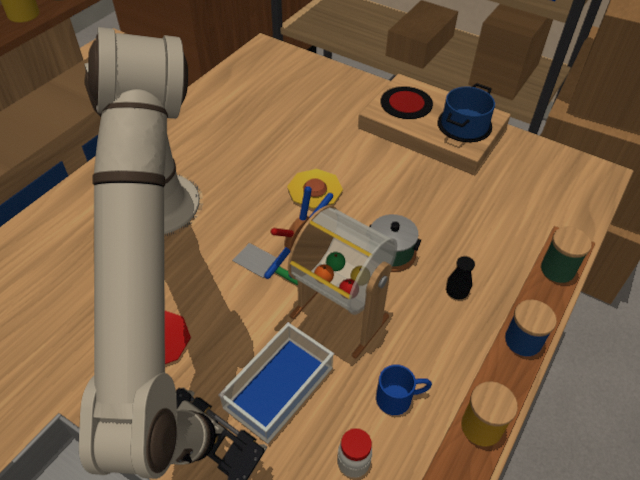

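```bash
python3 -m creep '[{"delta_pos":[0.005,0.005,0.009],"dr":[0,0,0]},{"delta_pos":[0.002,0.02,0],"dr":[0,0,0]},{"delta_pos":[0.002,0.02,0],"dr":[0,0,0]},{"delta_pos":[0.002,0.02,0],"dr":[0,0,0]},{"delta_pos":[0.002,0.02,0],"dr":[0,0,0]}]';python3 -m creep '[{"delta_pos":[0.002,0.02,0],"dr":[0,0,0]},{"delta_pos":[0.002,0.02,0],"dr":[0,0,0]},{"delta_pos":[0.002,0.02,0],"dr":[0,0,0]},{"delta_pos":[0.002,0.015,0],"dr":[0,0,0]},{"delta_pos":[0,0,0],"dr":[0,0,0]}]'; cat > tub.py <<'E'
from h import *
import sys
def blue(c):
    f=c['frame'].astype(int);R,G,B=f[...,0],f[...,1],f[...,2]
    m=((B>90)&(R<80)&(B-R>60)).astype(np.uint8)
    return m
n=sys.argv[1]
t=cap('top','t'+n+'.png');s=cap('scene','s'+n+'.png')
for c,z in((t,60),(s,60)):
    f=c['frame'].astype(int);R,G,B=f[...,0],f[...,1],f[...,2]
    m=((R>110)&(G>110)&(B>100)&(abs(R-B)<40)).astype(np.uint8)
    m2=np.zeros_like(m)
    q=np.array([proj(c,(x,y,60)) for x,y in((470,-400),(640,-400),(640,60),(470,60))],np.int32)
    cv2.fillPoly(m2,[q],1);m&=m2
    ct=max(cv2.findContours(m,0,1)[0],key=lambda k:cv2.contourArea(cv2.convexHull(k)))
    P=np.array([ray(c,*p[0],z)[:2] for p in ct],np.float32)
    r=cv2.minAreaRect(P);print('rim',np.round(r[0]),np.round(r[1]),r[2],P.min(0).round(),P.max(0).round())
    a,b=[K for K in[0,1]]
E
python3 tub.py 2
```

```text
clock: 3.82
tcp_pos: [555.7, -303.4, 48.2]
tcp_rot: [-178.5, -25.6, 86.7]
force: [0.9, -1.8, -0.8]
grip_width: 68.8
clock: 4.45
tcp_pos: [564.8, -219.3, 48.5]
tcp_rot: [-178.5, -25.7, 86.9]
force: [-0.6, 0.2, -0.3]
grip_width: 68.7
rim [586.  -6.] [106. 112.] 88.44562530517578 [531. -60.] [642.  49.]
rim [ 508. -120.] [202. 119.] 77.70213317871094 [ 468. -231.] [586. -19.]
```

```bash
python3 -c "
import cv2
a=cv2.imread('pics/t2.png')[120:300,270:520];b=cv2.imread('pics/s2.png')[170:440,200:470]
a=cv2.resize(a,(400,288));b=cv2.resize(b,(400,400));import numpy as np
o=np.zeros((400,800,3),np.uint8);o[:288,:400]=a;o[:,400:]=b;cv2.imwrite('pics/c3.png',o)"
```

```text
(no output)
```

View pics/c3.png

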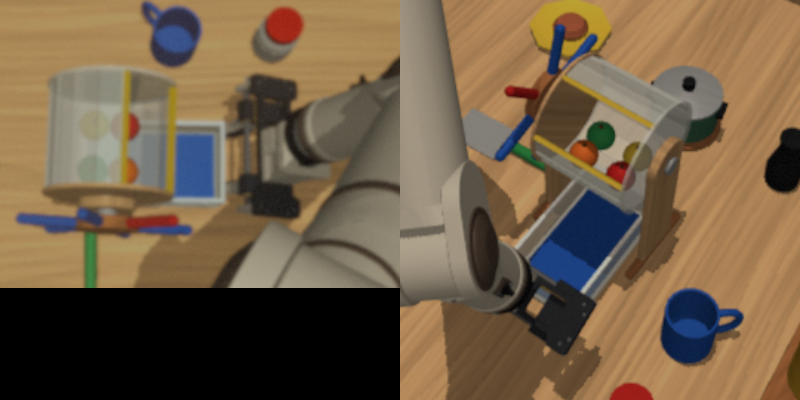

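```bash
cat > edge.py <<'E'
from h import *
import sys
c=dict(np.load('pics/t%s.png.npz'%sys.argv[1]));u0,u1=int(sys.argv[2]),int(sys.argv[3])
f=c['frame'].astype(int)
m=(f.min(2)>105)&((f.max(2)-f.min(2))<45)
for u in range(u0,u1,2):
    v=np.where(m[180:262,u])[0]+180
    print(u,v.min(),v.max(),ray(c,u,v.min()-.5,60)[:2].round(),ray(c,u,v.max()+.5,60)[:2].round()) if len(v) else print(u)
for v in (205,215,225,235):
    u=np.where(m[v,385:415])[0]+385
    if len(u):print('row',v,u,ray(c,u.max()+.5,v,60)[:2].round())
E
python3 edge.py 2 386 412
```

```text
386 195 248 [ 621. -153.] [ 496. -149.]
388 195 248 [ 621. -158.] [ 496. -153.]
390 195 248 [ 621. -163.] [ 496. -158.]
392 195 248 [ 620. -167.] [ 496. -162.]
394 195 248 [ 620. -172.] [ 496. -166.]
396 195 248 [ 620. -176.] [ 496. -171.]
398 195 248 [ 620. -181.] [ 496. -175.]
400 195 248 [ 620. -185.] [ 496. -180.]
402 195 248 [ 620. -190.] [ 496. -184.]
404 196 248 [ 618. -194.] [ 496. -189.]
406 195 247 [ 620. -199.] [ 498. -193.]
408 195 247 [ 620. -204.] [ 498. -198.]
410 196 246 [ 617. -208.] [ 500. -203.]
row 205 [404 405 406 407 408 409 410] [ 595. -208.]
row 215 [404 405 406 407 408 409 410] [ 572. -207.]
row 225 [404 405 406 407 408 409 410] [ 549. -206.]
row 235 [404 405 406 407 408 409 410 411] [ 526. -207.]
```

```bash
python3 -m creep '[{"delta_pos":[0.001,0.02,0],"dr":[0,0,0]},{"delta_pos":[0.001,0.018,0],"dr":[0,0,0]},{"delta_pos":[0.001,0.015,0],"dr":[0,0,0]},{"delta_pos":[0,0.010,0],"dr":[0,0,0]},{"delta_pos":[0,0,0],"dr":[0,0,0]}]'; python3 -c "
from h import *
cap('scene','s3.png');cap('top','t3.png')
a=cv2.imread('pics/s3.png')[200:400,240:440]
cv2.imwrite('pics/c4.png',cv2.resize(a,(600,600)))"; python3 edge.py 3 374 388
```

```text
clock: 5.18
tcp_pos: [567.2, -156.1, 48.4]
tcp_rot: [-178.5, -25.5, 86.7]
force: [-0.1, 0.2, -0.0]
grip_width: 68.9
374
376 247 247 [ 501. -126.] [ 499. -126.]
378 243 247 [ 510. -131.] [ 499. -131.]
380 196 246 [ 619. -140.] [ 501. -135.]
382 195 245 [ 621. -144.] [ 503. -140.]
384
386
row 225 [405 406 407] [ 549. -199.]
```

View pics/c4.png

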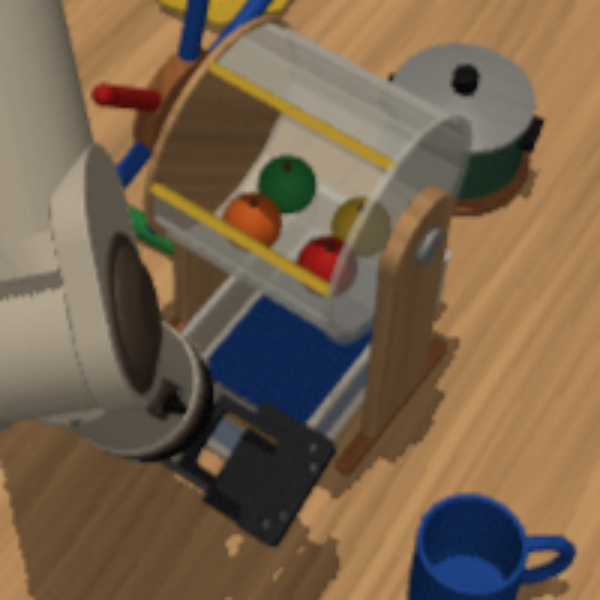

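```bash
python3 -m creep '[{"delta_pos":[0,0.004,0],"dr":[0,0,0]},{"delta_pos":[0,0,0],"dr":[0,0,0]},{"delta_pos":[0,0,0],"dr":[0,0,0]},{"delta_pos":[0,-0.03,0],"dr":[0,0,0]},{"delta_pos":[0,-0.05,0.02],"dr":[0,0,0]}]'; python3 -m creep '[{"delta_pos":[-0.005,-0.04,0.06],"dr":[0,0,0]},{"delta_pos":[-0.01,-0.03,0.06],"dr":[0,0,0]},{"delta_pos":[-0.02,-0.02,0.06],"dr":[0,0,0]},{"delta_pos":[-0.03,0,0.06],"dr":[0,0,0]},{"delta_pos":[-0.03,0,0.06],"dr":[-5,0,0]}]'
```

```text
clock: 5.9
tcp_pos: [566.9, -228.5, 67.5]
tcp_rot: [-178.3, -25.9, 86.9]
force: [0.5, -0.5, -0.9]
grip_width: 68.8
clock: 6.52
tcp_pos: [474.3, -317.4, 343.8]
tcp_rot: [-178.0, -20.9, 86.3]
force: [-0.0, 0.7, 1.0]
grip_width: 68.6
```

```bash
python3 - <<'E'
from h import *
cap('scene','s4.png');cap('top','t4.png')
a=cv2.imread('pics/t4.png')[140:280,260:420];b=cv2.imread('pics/s4.png')[180:380,230:430]
o=np.zeros((400,800,3),np.uint8);o[:350,:400]=cv2.resize(a,(400,350));o[:,400:]=cv2.resize(b,(400,400));cv2.imwrite('pics/c5.png',o)
E
python3 edge.py 4 374 388
```

```text
374
376
378 241 246 [ 515. -131.] [ 501. -131.]
380 196 246 [ 619. -140.] [ 501. -135.]
382
384
386
```

View pics/c5.png

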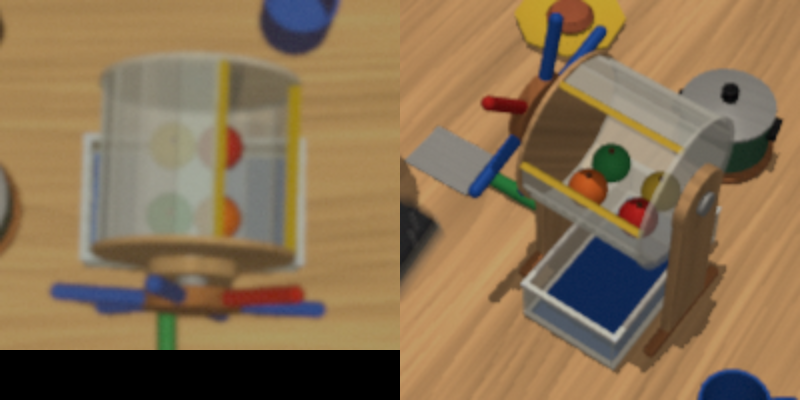

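```bash
python3 -m creep '[{"delta_pos":[-0.02,0,0.05],"dr":[-10,0,0]},{"delta_pos":[-0.01,0.0,0.03],"dr":[-10,0,0]},{"delta_pos":[0,0.03,0],"dr":[0,0,10]},{"delta_pos":[0,0.04,0],"dr":[0,0,10]},{"delta_pos":[0,0.04,0],"dr":[0,0,10]}]' -1 40; python3 -m creep '[{"delta_pos":[0,0.04,0],"dr":[0,0,10]},{"delta_pos":[0,0.04,0],"dr":[0,0,10]},{"delta_pos":[0,0.04,0],"dr":[0,0,10]},{"delta_pos":[0,0.03,0],"dr":[0,0,10]},{"delta_pos":[0,0.03,0],"dr":[0,0,10]}]'
python3 - <<'E'
from h import *
t=dict(np.load('pics/t0.png.npz'));s=dict(np.load('pics/s0.png.npz'))
for q in (40,45,50,55):
    o=[]
    for k in (0,60,-60,-120):
        a=np.radians(q+k);ly=-112*np.sin(a);P=(462+.06*ly,-33+ly,200+112*np.cos(a))
        u,v=proj(t,P);x,y=proj(s,P);o.append([round(float(i)) for i in((u-270)*3.6,(v-150)*3.6,(x-225)*3,(y-170)*3)])
    print(q,o)
print('seen red top 400,388 scene 142,185; +60 top 432,410 scene 122,318; -60 scene 248,50; -120 top 40,383')
print(robot.read_state()['q'])
E
```

```text
clock: 7.25
tcp_pos: [444.5, -207.7, 425.9]
tcp_rot: [-179.3, -0.1, 117.2]
force: [0.7, 0.9, -0.3]
grip_width: 23.5
clock: 7.88
tcp_pos: [442.7, -19.6, 425.9]
tcp_rot: [-179.4, -0.2, 169.1]
force: [0.3, 0.1, 0.1]
grip_width: -0.0
40 [[388, 375, 149, 172], [437, 400, 118, 319], [164, 362, 258, 46], [32, 377, 321, 78]]
45 [[401, 378, 142, 187], [431, 402, 121, 326], [183, 362, 249, 51], [35, 375, 319, 69]]
50 [[413, 380, 136, 201], [424, 403, 125, 332], [203, 362, 240, 57], [39, 373, 317, 62]]
55 [[423, 382, 130, 216], [415, 405, 130, 337], [223, 363, 231, 65], [44, 371, 314, 56]]
seen red top 400,388 scene 142,185; +60 top 432,410 scene 122,318; -60 scene 248,50; -120 top 40,383
[ -9.34692191  -2.62782491   7.67254297 101.52325657   0.88760963
  81.42126547  77.25128194]
```

```bash
python3 -m creep '[{"delta_pos":[0.006,0.03,-0.02],"dr":[0,0,7.5]},{"delta_pos":[0.006,0.03,-0.02],"dr":[0,0,0]},{"delta_pos":[0,0,-0.04],"dr":[0,0,0]},{"delta_pos":[0,0,-0.04],"dr":[0,0,0]},{"delta_pos":[0,0,0],"dr":[0,0,0]}]'
```

```text
clock: 8.5
tcp_pos: [453.6, 46.5, 303.6]
tcp_rot: [-179.6, -0.2, 177.3]
force: [-0.7, -0.8, 0.4]
grip_width: 0.5
```

```bash
python3 -m creep '[{"delta_pos":[0.001,0,-0.03],"dr":[0,0,0]},{"delta_pos":[0,0,0],"dr":[0,0,0]},{"delta_pos":[0,-0.02,0],"dr":[0,0,0]},{"delta_pos":[0,-0.025,0],"dr":[0,0,0]},{"delta_pos":[0,-0.025,0],"dr":[0,0,0]}]';python3 -m creep '[{"delta_pos":[0,-0.015,0],"dr":[0,0,0]},{"delta_pos":[0,0,0],"dr":[0,0,0]}]'; python3 -c "
from h import *
cap('scene','s5.png');cap('top','t5.png')
a=cv2.imread('pics/t5.png')[140:280,260:420];b=cv2.imread('pics/s5.png')[180:380,230:430]
o=np.zeros((400,800,3),np.uint8);o[:350,:400]=cv2.resize(a,(400,350));o[:,400:]=cv2.resize(b,(400,400));cv2.imwrite('pics/c6.png',o)"
```

```text
clock: 9.12
tcp_pos: [459.7, -20.8, 284.1]
tcp_rot: [-180.0, 0.5, 177.5]
force: [-1.2, 3.4, -2.1]
grip_width: 0.5
clock: 9.38
tcp_pos: [461.4, -37.2, 287.9]
tcp_rot: [180.0, 0.7, 177.4]
force: [0.2, 0.7, 0.2]
grip_width: 0.1
```

View pics/c6.png

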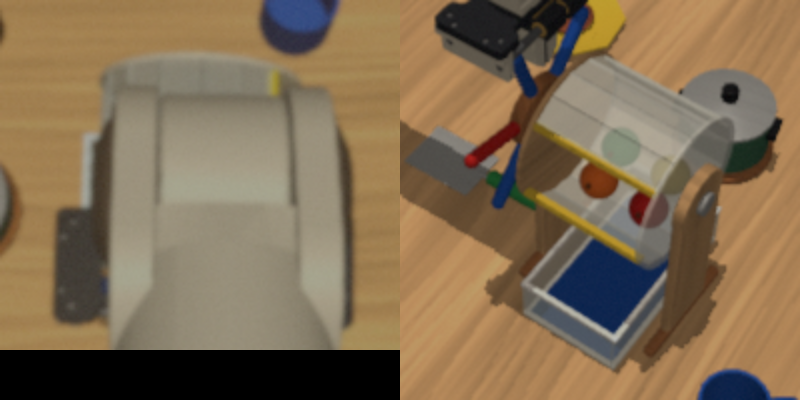

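```bash
python3 -m creep '[{"delta_pos":[-0.003,-0.012,-0.008],"dr":[0,0,0]},{"delta_pos":[0,-0.014,-0.004],"dr":[0,0,0]},{"delta_pos":[0,-0.012,-0.002],"dr":[0,0,0]},{"delta_pos":[0,0,0],"dr":[0,0,0]},{"delta_pos":[0,0.01,0.02],"dr":[0,0,0]}]'; cat > red.py <<'E'
from h import *
c=cap('scene','sr%d.png'%int(robot.read_state()['clock']*100));f=c['frame'].astype(int)
def P(q,r):
    a=np.radians(q);ly=-r*np.sin(a);return proj(c,(459.5+.06*ly,-33+ly,200+r*np.cos(a)))
R,G,B=f[...,0],f[...,1],f[...,2]
def sc(m,off):
    b=[]
    for q in range(30,240,2):
        b.append((sum(m[int(v),int(u)] for u,v in(P(q+off,r) for r in range(50,111,3))),q))
    return sorted(b)[::-1][:4]
print('red',sc((R>90)&(G<50)&(B<50),0))
m=(B>80)&(R<60)
for k in(60,120,180,240,300):print(k,sc(m,k))
E
python3 red.py
```

```text
clock: 10.1
tcp_pos: [457.0, -65.8, 291.2]
tcp_rot: [179.9, 0.5, 177.5]
force: [0.1, 0.2, 0.7]
grip_width: 0.4
red [(np.int64(20), 106), (np.int64(20), 104), (np.int64(20), 102), (np.int64(20), 100)]
60 [(np.int64(16), 222), (np.int64(14), 224), (np.int64(12), 226), (np.int64(12), 220)]
120 [(np.int64(16), 162), (np.int64(14), 220), (np.int64(14), 164), (np.int64(13), 224)]
180 [(np.int64(16), 102), (np.int64(14), 160), (np.int64(14), 104), (np.int64(13), 164)]
240 [(np.int64(16), 42), (np.int64(14), 100), (np.int64(14), 44), (np.int64(13), 104)]
300 [(np.int64(14), 40), (np.int64(13), 44), (np.int64(13), 42), (np.int64(13), 38)]
```

```bash
python3 -m creep '[{"delta_pos":[-0.002,0.0,0.05],"dr":[0,0,0]},{"delta_pos":[0,0.03,0.01],"dr":[0,0,0]},{"delta_pos":[0,0.04,0],"dr":[0,0,0]},{"delta_pos":[0,0.037,0],"dr":[0,0,0]},{"delta_pos":[0,0,-0.03],"dr":[0,0,0]}]';python3 -m creep '[{"delta_pos":[0,0,-0.03],"dr":[0,0,0]},{"delta_pos":[0,0,-0.01],"dr":[0,0,0]},{"delta_pos":[0,0,0],"dr":[0,0,0]}]'
```

```text
clock: 10.78
tcp_pos: [459.6, 42.6, 328.1]
tcp_rot: [-180.0, 1.3, 177.4]
force: [0.3, -0.4, -0.6]
grip_width: 0.4
clock: 11.15
tcp_pos: [458.8, 41.5, 285.3]
tcp_rot: [-179.8, 1.2, 177.5]
force: [0.8, -0.6, 0.3]
grip_width: 0.3
```

```bash
python3 -m creep '[{"delta_pos":[-0.004,0,-0.012],"dr":[0,0,0]},{"delta_pos":[0,-0.02,-0.002],"dr":[0,0,0]},{"delta_pos":[-0.001,-0.02,-0.002],"dr":[0,0,0]},{"delta_pos":[-0.001,-0.02,-0.002],"dr":[0,0,0]},{"delta_pos":[-0.001,-0.02,-0.002],"dr":[0,0,0]}]';python3 -m creep '[{"delta_pos":[-0.001,-0.015,-0.002],"dr":[0,0,0]},{"delta_pos":[-0.001,-0.012,-0.002],"dr":[0,0,0]},{"delta_pos":[0,-0.006,0],"dr":[0,0,0]},{"delta_pos":[0,0,0],"dr":[0,0,0]},{"delta_pos":[0,0.01,0.02],"dr":[0,0,0]}]'; python3 red.py
```

```text
clock: 11.78
tcp_pos: [453.7, -35.7, 267.6]
tcp_rot: [179.8, 1.6, 177.8]
force: [-0.0, 4.8, -1.6]
grip_width: 0.7
clock: 12.4
tcp_pos: [450.7, -59.8, 283.2]
tcp_rot: [179.7, 1.6, 177.6]
force: [0.4, 0.3, 0.8]
grip_width: 0.1
red [(np.int64(0), 238), (np.int64(0), 236), (np.int64(0), 234), (np.int64(0), 232)]
60 [(np.int64(20), 46), (np.int64(20), 44), (np.int64(19), 50), (np.int64(19), 48)]
120 [(np.int64(14), 164), (np.int64(14), 162), (np.int64(13), 166), (np.int64(12), 160)]
180 [(np.int64(14), 104), (np.int64(14), 102), (np.int64(13), 106), (np.int64(12), 100)]
240 [(np.int64(20), 226), (np.int64(20), 224), (np.int64(19), 230), (np.int64(19), 228)]
300 [(np.int64(20), 166), (np.int64(20), 164), (np.int64(19), 170), (np.int64(19), 168)]
```

```bash
python3 -m creep '[{"delta_pos":[0.002,0.0,0.055],"dr":[0,0,0]},{"delta_pos":[0.001,0.03,0.005],"dr":[0,0,0]},{"delta_pos":[0,0.04,0],"dr":[0,0,0]},{"delta_pos":[0,0.03,0],"dr":[0,0,0]},{"delta_pos":[0,0,-0.03],"dr":[0,0,0]}]';python3 -m creep '[{"delta_pos":[0,0,-0.03],"dr":[0,0,0]},{"delta_pos":[0,0,-0.015],"dr":[0,0,0]},{"delta_pos":[0,-0.02,0],"dr":[0,0,0]},{"delta_pos":[0,-0.02,0],"dr":[0,0,0]},{"delta_pos":[0,0,0],"dr":[0,0,0]}]';python3 red.py
```

```text
clock: 13.08
tcp_pos: [459.2, 43.7, 320.8]
tcp_rot: [179.7, 2.5, 177.7]
force: [0.6, -0.5, 0.3]
grip_width: 0.1
clock: 13.7
tcp_pos: [458.8, 3.7, 271.8]
tcp_rot: [179.9, 2.5, 178.0]
force: [0.8, 0.3, -0.3]
grip_width: 0.3
red [(np.int64(0), 238), (np.int64(0), 236), (np.int64(0), 234), (np.int64(0), 232)]
60 [(np.int64(21), 232), (np.int64(21), 60), (np.int64(20), 234), (np.int64(20), 62)]
120 [(np.int64(21), 172), (np.int64(20), 174), (np.int64(19), 170), (np.int64(17), 168)]
180 [(np.int64(21), 112), (np.int64(20), 114), (np.int64(19), 110), (np.int64(17), 236)]
240 [(np.int64(21), 52), (np.int64(20), 238), (np.int64(20), 236), (np.int64(20), 54)]
300 [(np.int64(21), 180), (np.int64(20), 182), (np.int64(20), 178), (np.int64(20), 176)]
```

```bash
python3 -m creep '[{"delta_pos":[-0.002,-0.008,-0.001],"dr":[0,0,0]},{"delta_pos":[0,-0.007,0],"dr":[0,0,0]},{"delta_pos":[0,0,0],"dr":[0,0,0]}]';python3 red.py
```

```text
clock: 14.12
tcp_pos: [457.0, -9.3, 271.0]
tcp_rot: [179.8, 2.5, 178.3]
force: [-0.8, 0.2, -0.7]
grip_width: 0.6
red [(np.int64(0), 238), (np.int64(0), 236), (np.int64(0), 234), (np.int64(0), 232)]
60 [(np.int64(21), 238), (np.int64(21), 236), (np.int64(21), 234), (np.int64(21), 66)]
120 [(np.int64(21), 180), (np.int64(21), 178), (np.int64(21), 176), (np.int64(21), 174)]
180 [(np.int64(21), 120), (np.int64(21), 118), (np.int64(21), 116), (np.int64(21), 114)]
240 [(np.int64(21), 60), (np.int64(21), 58), (np.int64(21), 56), (np.int64(21), 54)]
300 [(np.int64(21), 186), (np.int64(21), 184), (np.int64(21), 182), (np.int64(20), 188)]
```

```bash
python3 -m creep '[{"delta_pos":[0,0.015,0],"dr":[0,0,0]},{"delta_pos":[0,0.01,0.05],"dr":[0,0,0]},{"delta_pos":[-0.03,0.03,0.06],"dr":[0,0,0]},{"delta_pos":[-0.03,0.06,0.05],"dr":[0,0,0]},{"delta_pos":[-0.03,0.06,0],"dr":[0,0,0]}]';python3 -m creep '[{"delta_pos":[-0.03,0.06,0],"dr":[0,0,0]},{"delta_pos":[-0.02,0.06,0],"dr":[0,0,0]},{"delta_pos":[0,0.06,0],"dr":[0,0,0]},{"delta_pos":[0,0.05,0],"dr":[0,0,0]},{"delta_pos":[0,0,0],"dr":[0,0,0]}]'; python3 red.py; python3 -c "
from h import *
cap('scene','s7.png');cap('top','t7.png')
a=cv2.imread('pics/t7.png')[140:280,260:420];b=cv2.imread('pics/s7.png')[180:380,230:430]
o=np.zeros((400,800,3),np.uint8);o[:350,:400]=cv2.resize(a,(400,350));o[:,400:]=cv2.resize(b,(400,400));cv2.imwrite('pics/c7.png',o)"; python3 edge.py 7 374 390
```

```text
clock: 14.8
tcp_pos: [379.7, 145.2, 412.8]
tcp_rot: [179.8, 2.4, 177.9]
force: [1.4, 1.3, 0.2]
grip_width: 0.8
clock: 15.42
tcp_pos: [323.7, 381.2, 414.2]
tcp_rot: [179.5, 2.7, 178.6]
force: [0.3, -0.2, 0.1]
grip_width: 0.6
red [(np.int64(0), 238), (np.int64(0), 236), (np.int64(0), 234), (np.int64(0), 232)]
60 [(np.int64(21), 238), (np.int64(21), 236), (np.int64(21), 234), (np.int64(21), 232)]
120 [(np.int64(21), 182), (np.int64(21), 180), (np.int64(21), 178), (np.int64(21), 176)]
180 [(np.int64(21), 122), (np.int64(21), 120), (np.int64(21), 118), (np.int64(21), 116)]
240 [(np.int64(21), 182), (np.int64(21), 180), (np.int64(21), 62), (np.int64(21), 60)]
300 [(np.int64(21), 122), (np.int64(21), 120), (np.int64(20), 186), (np.int64(20), 184)]
374 180 232 [ 657. -127.] [ 533. -123.]
376 183 238 [ 650. -132.] [ 520. -127.]
378 181 246 [ 654. -136.] [ 501. -131.]
380 195 246 [ 621. -140.] [ 501. -135.]
382 197 207 [ 616. -144.] [ 591. -143.]
384
386
388
```

View pics/c7.png

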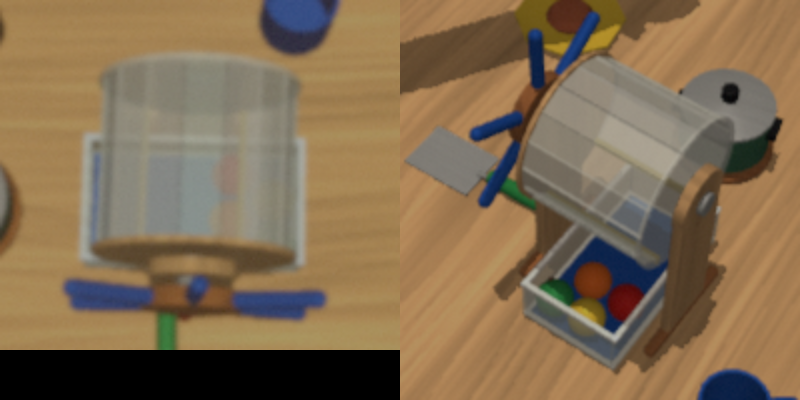

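```bash
python3 -m creep '[{"delta_pos":[0,0,0],"dr":[0,0,0]},{"delta_pos":[0,0,0],"dr":[0,0,0]},{"delta_pos":[0,0,0],"dr":[0,0,0]},{"delta_pos":[0,0,0],"dr":[0,0,0]},{"delta_pos":[0,0,0],"dr":[0,0,0]}]'; python3 -c "
from h import *
a=robot.capture('scene')['frame'].astype(int);b=robot.capture('scene')['frame'].astype(int);c=dict(np.load('pics/s7.png.npz'))['frame'].astype(int)
print(abs(a-c)[260:380,280:380].max(),abs(a-b)[260:380,280:380].max())
print(robot.job_done())"
```

```text
clock: 16.2
tcp_pos: [327.6, 372.9, 415.5]
tcp_rot: [179.7, 2.9, 177.8]
force: [0.9, -0.1, 0.4]
grip_width: 0.0
10 12
the job is handed in; nothing more can be done
None
```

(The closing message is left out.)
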